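# Find the unlatched cover on the bench trunking and push it open

### The job

One of the four identical covers on top of the aluminium cable trunking is unlatched and rocks when its ribbed end is pressed; the other three are latched and do not give. Press the covers' ribbed ends with a fingertip to find that one, then push its ribbed end down until the cover stands tipped well open, at about 45 degrees, and leave it like that. Pick nothing up, and leave the servo, spool, mug and screwdriver where they are.

Things in the scene. Friction and masses are not known exactly. Their poses are not given: they have to be found in the camera images.
- trunking: Low aluminium cable trunking fixed to the bench: 130 mm along its x, 450 mm along its y, top 80 mm above the bench. Origin: centre of its underside; x points away from the robot when unturned. In its top are four identical grey covers in a row along y, centred at x = 0, y = -157.5, -52.5, 52.5 and 157.5 mm. Outer walls 6 mm thick at +-x, 8 mm bars between the covers.
- ribs_1 (a point): Press point on the ribs of the cover at y = -157.5 mm: on the upper face, 35 mm from the cover's middle towards the robot (trunking x = -35 mm, z = 80 mm). A cover is a flat plate 112 mm (x) by 94 mm (y), 4 mm thick, flush with the rim; five black ribs 1.2 mm high, 60 mm long along y, lie from x = -47 to -21 mm.
- ribs_2 (a point): The same point on the cover at y = -52.5 mm. All covers look the same; three are latched and stop a finger at once, the unlatched one may be in any of the four places.
- ribs_3 (a point): The same point on the cover at y = 52.5 mm.
- ribs_4 (a point): The same point on the cover at y = 157.5 mm.
- pivot_line (a point): Middle of the line along y (x = 0, z = 78 mm) on which the unlatched cover pivots: ribbed end down, plain end up, staying where it is left. Turning it takes about 0.08 N m (some 2.5 N at the ribs, 4 N at x = -20 mm), so a 5 to 6 N press does not stop it. Below it the bay is free down to 10 mm above the bench, but for a socket insert at x = -3 to 47 mm up to 20 mm above the bench.
- hatch (a joint): Tilt in rad of the unlatched cover, wherever it is: 0 closed and flush, positive with its ribbed end pushed down into the trunking, stop at 0.9; pressing the plain end gives only -0.05. A finger pressing 25 mm from the pivot must sink about 25 mm for 0.8.
- servo: Loose blue hobby servo, 54 x 20 x 43 mm high, standing between robot and trunking. Origin: centre of its underside.
- spool: Loose grey plastic spool, 60 mm diameter, 40 mm high, standing on its flange between robot and trunking. Origin: centre of its underside.
- mug: Loose white mug, rim radius 40 mm, 90 mm high, handle at its own +y, beyond the trunking. Origin: centre of its underside.
- driver: Loose screwdriver lying on the bench beyond the trunking, along its own x. Origin: on its underside near its middle.

How it is judged:
By the outcome, as a careful person would: the job done as asked, in the order asked, and still so for the second after the job is handed in, with the robot touching nothing.
It also fails if it takes over 38 s, if anything falls off the work surface, if the arm or the gripper's body presses on something with over 40 N, if the wrist force passes 120 N, or if a joint passes its speed limit or range.

### The arm

A 6-joint arm with a two-finger parallel gripper is mounted at the origin on the work surface. World frame = base frame: x ahead of the robot, y to its left, z up, the work surface at z = 0. Lengths are in mm, angles in rad, forces in N, time in s.
With the tool pointing down it reaches from about 300 to 775 mm from the base axis. Payload 14.6 kg.
Tool frame: the origin (TCP) lies midway between the tips of the shut fingers; the grasp point (between the pads) lies 19 mm behind it (manip.tcp_to_grasp is the distance from the TCP to the grasp point, in mm); z points along the fingers, x is the direction in which the jaws open and shut, and the axes are right-handed (so a half turn about z gives the same grasp; the last joint's range is limited). The gripper opens to 94 mm and grips with 3 to 60 N. Pads are 16 mm wide; open, the fingers measure 119 mm over their backs; the gripper's body (75 mm by 177 mm) begins 78 mm behind the grasp point.
Start: joints at [-1.348, 0.3, 1.521, -0, 1.321, -0.067], TCP at [157.161, -527.057, 179.546] pointing down, gripper open.
Joint ranges: [-3.03, 3.03], [-0.79, 2.21], [0.23, 2.52], [-1.04, 4.18], [0, 3.07], [-2.55, 2.55]. Speed limits (rad/s): [2.22, 2.22, 2.57, 3.14, 3.14, 3.14].

### API

Orientations are given as [roll, pitch, yaw] about the fixed x, y, z axes, in that order (R = Rz(yaw) Ry(pitch) Rx(roll)).
In Python, from cell import manip gives the robot as it stands.
- The arm moves only by the tool arm_command, never from a script. Its argument "steps" is a list of rows, each a list of 3 entries, a list of its own where there are three numbers: the opening, from 0 (shut) to 1 (fully open), then the shift along the tool's x, y, z in cm, then the turn about the tool's z in rad. A call has 1 to 5 rows; each row shifts and turns the commanded pose from where the row before left it, along the tool's axes as they then stand; what a row does not reach is not made up. A row lasts 1/12 s, in which the tool goes at most 41.7 mm and 7.16 degrees, less where a joint would pass 70% of its speed; a pose out of reach is approached as far as the arm can. A call with a gripper value outside its range is refused whole. The fingers move at their own pace and stop on an object; "force" is the grip in N (left out, the last holds). Time passes only in rows, so rows that do not move let the fingers close. It gives the time, the measured TCP pose, the force and the opening at its end, in the units of the state.
- manip.read_state(): the state, without advancing time (a new reading comes with each control period).
- manip.camera(name): name is "side" or "top"; returns (picture, depth): 384x512x3 uint8, red, green, blue; 384x512 float32, mm along the optical axis (not along the pixel's ray), 0 where there is no reading.
- manip.calibration(name): a dict with "fx", "fy", "cx", "cy" (pixels), "R" (3x3) and "t" (3): a world point X has camera coordinates R X + t. Camera axes: x right, y down, z forward; pixel columns grow to the right and rows downward; lengths in mm; the calibration is good to about 2 mm. A picture is of the moment at which its call begins. calibration takes no time and is no camera call.
- manip.sign_off(): hands the job in, once; it reports no verdict.
The state is a dict: "clock": time; "joints": joint angles; "qd": joint speeds; "effort": joint torques, N m; "eef_pos": TCP position; "eef_rot": TCP orientation; "wrist_force": force on the tool from outside, world axes, zero at the start; "moment": the same for the moment, N m; "finger_gap": finger opening in mm.
Only numpy, scipy, OpenCV 4.12 (cv2) and the standard library are available. Lean on these libraries where they do the work, as an engineer would, in place of code of your own. Each camera call takes 0.05 s, during which the arm holds its last target.

## Working session

There is one attempt and no reset: what is moved stays moved. The work goes in short steps, Python scripts to look and compute and a tool call to move; the robot and the scene stay as the last step left them, time stands still between calls to the robot, and variables do not carry over. Pictures are saved under pics/ and viewed, and the job is handed in when it is done.

Besides the shell and the picture viewer there is one more tool, called after "Emit:" as name([rows], argument=value, ...), one row to a line, values as JSON. arm_command: Moves the arm, as the interface text tells. Its arguments: {"type":"object","properties":{"steps":{"type":"array","items":{"type":"array"}},"force":{"type":"number"}},"required":["steps"]}

```bash
mkdir -p pics; python3 - <<'E'
from cell import manip
import cv2,numpy as np
print(manip.read_state())
for n in("top","side"):
    p,d=manip.camera(n); np.savez(f"{n}0.npz",p=p,d=d); cv2.imwrite(f"pics/{n}0.png",p[:,:,::-1]); c=manip.calibration(n); print(n,c)
E
```

```text
{'clock': 0.0, 'joints': array([-1.34753915e+00,  3.00473806e-01,  1.52158400e+00, -6.87647877e-06,
        1.32068382e+00, -6.66197984e-02]), 'qd': array([-0.00143079,  0.00053812, -0.00026613, -0.00160088,  0.00086344,
       -0.0004527 ]), 'effort': array([-1.72540811e-03, -5.31804442e+01, -3.52737522e+01,  7.07967044e-02,
        2.44221976e-02, -7.93888876e-05]), 'eef_pos': array([ 157.12941046, -526.77466257,  178.98362611]), 'eef_rot': array([-3.14152281e+00,  1.14686464e-03, -1.28091761e+00]), 'wrist_force': array([ 1.07694625,  0.25902858, -0.2870868 ]), 'moment': array([ 0.00498722, -0.03677359,  0.00222349]), 'finger_gap': 94.01955563516532}
top {'fx': 359.1752439163381, 'fy': 359.1752439163381, 'cx': 253.7947221381588, 'cy': 183.62580618584002, 'R': array([[ 0.02144557, -0.99973886,  0.00789235],
       [-0.99725366, -0.02195067, -0.07073411],
       [ 0.07088888, -0.00635374, -0.99746398]]), 't': array([ 35.12902973, 583.02068703, 801.31800233])}
side {'fx': 449.0054756162628, 'fy': 449.0054756162628, 'cx': 260.46978472496403, 'cy': 187.6949391103404, 'R': array([[-0.96644528, -0.25675983,  0.00760976],
       [-0.20137892,  0.7389349 , -0.64297881],
       [ 0.15946801, -0.62293628, -0.76584616]]), 't': array([ 582.26230759,  112.7571469 , 1052.02971319])}
```

View pics/top0.png

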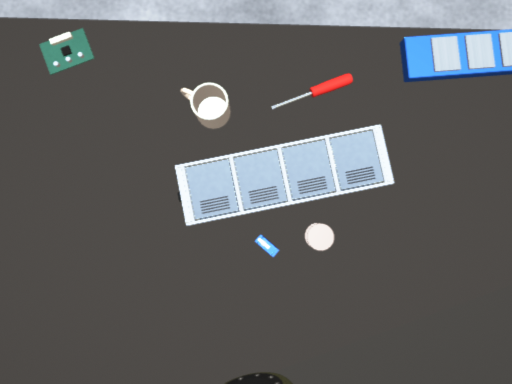

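View pics/side0.png

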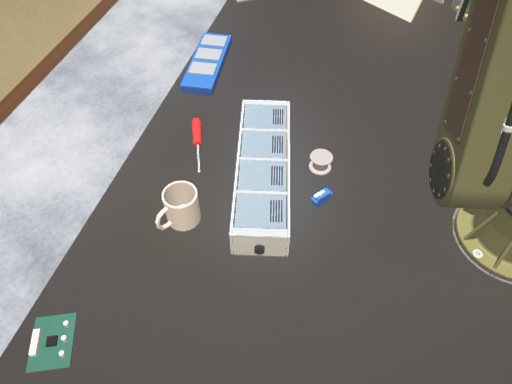

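The top view shows the trunking's corners at about (176,165), (382,127), (393,181) and (187,223). The rib groups are near (215,205), (264,195), (313,185) and (361,175). The servo is at (267,246), the spool at (320,237), and the arm is out of view. Next I'll measure the ribs in both views.

```bash
cat > h.py <<'E'
import numpy as np,cv2
from cell import manip
def ray(n,u,v,z):
    c=manip.calibration(n);R=np.array(c["R"]);t=np.array(c["t"])
    d=R.T@np.array([(u-c["cx"])/c["fx"],(v-c["cy"])/c["fy"],1]);o=-R.T@t
    return o+d*(z-o[2])/d[2]
def tri(a,b):
    A=[];B=[]
    for n,(u,v) in(("top",a),("side",b)):
        c=manip.calibration(n);R=np.array(c["R"]);t=np.array(c["t"])
        x=(u-c["cx"])/c["fx"];y=(v-c["cy"])/c["fy"]
        A+= [R[0]-x*R[2],R[1]-y*R[2]];B+=[x*t[2]-t[0],y*t[2]-t[1]]
    return np.linalg.lstsq(np.array(A),np.array(B),rcond=None)[0]
def plate(p,box):
    hsv=cv2.cvtColor(p,cv2.COLOR_RGB2HSV)
    m=((p.min(2)>60)).astype(np.uint8)
    k=np.zeros_like(m);x0,y0,x1,y1=box;k[y0:y1,x0:x1]=1
    m&=k
    return m
E
python3 - <<'E'
from h import *
G={}
for n,seeds in(("top",[(361,175),(313,185),(264,195),(215,205)]),("side",[(278,117),(277,147),(276,176),(276,211)])):
    p=np.load(n+"0.npz")["p"]; g=cv2.cvtColor(p,cv2.COLOR_RGB2GRAY).astype(float)
    G[n]=[]
    for u,v in seeds:
        r=15; w=g[v-r:v+r+1,u-r-2:u+r+3]
        big=np.median(w); wt=np.clip(big-20-w,0,None)
        # keep components near centre
        mm=cv2.dilate((wt>15).astype(np.uint8),np.ones((5,5)))
        nn,lab,st,ce=cv2.connectedComponentsWithStats(mm)
        # component nearest the centre
        i=1+np.argmin(np.hypot(ce[1:,0]-r-2,ce[1:,1]-r)); wt=wt*(lab==i)
        yy,xx=np.mgrid[v-r:v+r+1,u-r-2:u+r+3]
        c=((wt*xx).sum()/wt.sum(),(wt*yy).sum()/wt.sum()); G[n].append(c)
        print(n,np.round(c,1),st[i],np.round(ray(n,*c,81),1))
for a,b in zip(G["top"],G["side"]): print("tri",np.round(tri(a,b),1))
for n in("top","side"):
    p=np.load(n+"0.npz")["p"]
    b={"top":(150,110,410,240),"side":(220,90,310,265)}[n]
    x0,y0,x1,y1=b
    cv2.imwrite(f"pics/{n}crop.png",cv2.resize(p[y0:y1,x0:x1,::-1],None,fx=3,fy=3,interpolation=cv2.INTER_CUBIC))
# top corners of trunking
p=np.load("top0.npz")["p"]; m=plate(p,(150,110,410,240)); m=cv2.morphologyEx(m,cv2.MORPH_CLOSE,np.ones((7,7)))
cs=cv2.findContours(m,0,2)[0]; c=max(cs,key=cv2.contourArea); q=cv2.boxPoints(cv2.minAreaRect(c)); print(q); print([np.round(ray("top",*x,80)[:2],1) for x in q])
E
```

```text
top [362.8 179.1] [  0   4  35  27 805] [ 592.5 -183.4   81. ]
top [315.4 189.6] [  0   4  35  27 809] [568.  -82.6  81. ]
top [266.8 199.9] [  0   4  35  27 816] [544.1  20.1  81. ]
top [217.8 209.7] [  0   4  35  27 821] [521.  122.8  81. ]
side [288.6 116.8] [ 10   0  25  31 559] [ 573.7 -181.1   81. ]
side [286.9 145.9] [ 10   0  25  31 588] [554.1 -72.7  81. ]
side [284.9 175.7] [ 10   0  25  31 620] [536.7  26.   81. ]
side [283.8 210.9] [  9   0  26  31 725] [515.8 127.9  81. ]
tri [ 583.8 -185.9   76.3]
tri [562.6 -85.8  67.4]
tri [541.1  19.2  72.9]
tri [518.8 123.   74.1]
[[150. 110.]
 [409. 110.]
 [409. 239.]
 [150. 239.]]
[array([731.5, 274.5]), array([ 744.7, -283.7]), array([ 468.2, -281.2]), array([456.9, 263. ])]
```

View pics/topcrop.png

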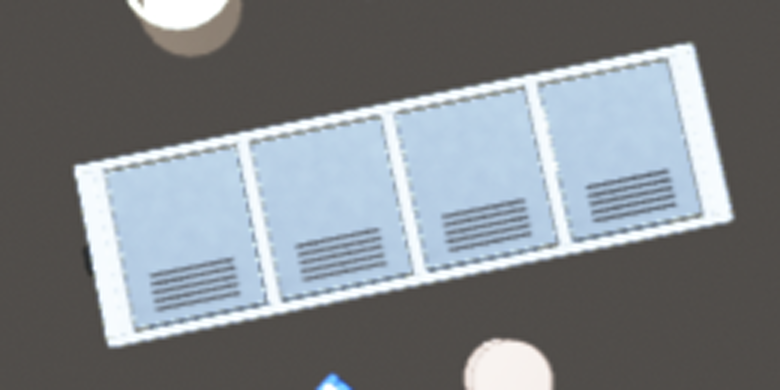

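The crop shows the four covers clearly. The rib groups are at crop (195,285), (340,255), (486,225) and (631,195), and the window was catching edges. I'll raise the threshold and fit the outline.

```bash
python3 - <<'E'
from h import *
Q={}
p=np.load("top0.npz")["p"]; d=np.load("top0.npz")["d"]
m=((p.min(2)>125)).astype(np.uint8)
k=np.zeros_like(m);k[118:232,165:400]=1
m=cv2.morphologyEx(m&k,cv2.MORPH_CLOSE,np.ones((5,5)))
nn,lab,st,ce=cv2.connectedComponentsWithStats(m); i=1+np.argmax(st[1:,4])
c=max(cv2.findContours((lab==i).astype(np.uint8),0,2)[0],key=cv2.contourArea)
q=cv2.boxPoints(cv2.minAreaRect(c)); print(q)
W=np.array([ray("top",*x,80) for x in q]);print(W.round(1), [round(float(np.linalg.norm(W[j]-W[(j+1)%4])),1) for j in range(4)])
C=W.mean(0);print("centre",C)
j=0 if np.linalg.norm(W[0]-W[1])>300 else 1
e=(W[j]-W[j+1]);e=e*np.sign(e[1]);yaw=np.arctan2(-e[0],e[1]);print("yaw",yaw)
R=np.array([[np.cos(yaw),-np.sin(yaw)],[np.sin(yaw),np.cos(yaw)]])
for y in(-157.5,-52.5,52.5,157.5): print((C[:2]+R@[-35,y]).round(1),(C[:2]+R@[-25,y]).round(1))
print([tuple(np.round(tri(a,b),1)) for a,b in [((214.7,205),(276.5,211)),((263.5,195),(277,175.7)),((312,185),(277.5,146)),((360.3,175),(278,117))]])
p2=np.load("side0.npz")["p"]
# depth at the cover
print("depth pt", d[205,215], d[175,360])
for n,u,v,z in(("top",267,246,43),("top",320,237,40)): print(ray(n,u,v,z).round(1))
E
```

```text
[[173.38463  164.92303 ]
 [382.42307  123.115364]
 [394.61536  184.0769  ]
 [185.57693  225.88458 ]]
[[ 614.   219.9   80. ]
 [ 714.6 -226.    80. ]
 [ 583.5 -251.5   80. ]
 [ 485.7  189.6   80. ]] [457.2, 133.5, 451.8, 131.8]
centre [599.46542673 -17.00492451  80.        ]
yaw 0.22193341347508103
[ 600.  -178.3] [ 609.7 -176.1]
[576.9 -75.9] [586.6 -73.7]
[553.8  26.5] [563.5  28.7]
[530.7 128.9] [540.4 131.1]
[(np.float64(531.3), np.float64(130.0), np.float64(77.9)), (np.float64(554.8), np.float64(27.1), np.float64(76.9)), (np.float64(578.6), np.float64(-77.2), np.float64(69.9)), (np.float64(602.1), np.float64(-179.9), np.float64(74.6))]
depth pt 758.04785 763.5588
[443.7  16.   43. ]
[ 465.5 -101.1   40. ]
```

View pics/sidecrop.png

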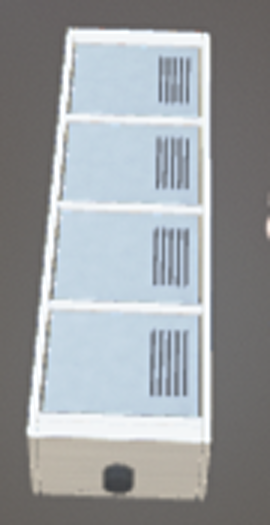

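Measured rib points, from the outline and the two-view triangulation, which agree to about 2 mm:

| Point | x (mm) | y (mm) |
|---|---|---|
| ribs_1 | 601 | -179 |
| ribs_2 | 577 | -76.5 |
| ribs_3 | 554 | 27 |
| ribs_4 | 531 | 129.5 |

The trunking yaw is about 0.222. I'll shut the fingers, align them and move to ribs_1.

Emit:
arm_command([
  [0,[0,0,0],0.068],
  [0,[-1.73,-3.64,0],0],
  [0,[-1.73,-3.64,0],0],
  [0,[-1.73,-3.64,0],0],
  [0,[-1.73,-3.64,0],0],
], force=20)

```text
clock: 0.52
eef_pos: [284.9, -426.1, 179.3]
eef_rot: [3.141, 0.0, -1.35]
wrist_force: [1.4, -0.1, -0.3]
finger_gap: 64.3
```

Emit:
arm_command([
  [0,[-1.73,-3.64,0],0],
  [0,[-1.73,-3.64,0],0],
  [0,[-1.73,-3.64,0],0],
  [0,[-1.73,-3.64,0],0],
  [0,[-1.73,-3.64,0],0],
])

```text
clock: 0.93
eef_pos: [443.7, -301.5, 179.4]
eef_rot: [3.141, 0.0, -1.349]
wrist_force: [0.2, -0.6, 0.1]
finger_gap: 30.8
```

Emit:
arm_command([
  [0,[-1.73,-3.64,0],0],
  [0,[-1.73,-3.64,0],0],
  [0,[-1.73,-3.64,0],0],
  [0,[-1.73,-3.64,0],0],
  [0,[0,0,0],0],
])

```text
clock: 1.35
eef_pos: [572.8, -199.0, 178.5]
eef_rot: [3.141, 0.001, -1.344]
wrist_force: [-0.7, 1.1, -0.8]
finger_gap: 0.7
```

Emit:
arm_command([
  [0,[-1.5,-3.4,1],0],
  [0,[0,0,3],0],
  [0,[0,0,3],0],
  [0,[0,0,1.1],0],
  [0,[0,0,0],0],
])

```text
clock: 1.77
eef_pos: [597.6, -181.1, 95.6]
eef_rot: [3.137, 0.003, -1.349]
wrist_force: [0.2, 0.5, 0.7]
finger_gap: 0.1
```

Emit:
arm_command([
  [0,[0,0,0],0],
  [0,[0,0,0],0],
])

```text
clock: 1.93
eef_pos: [599.8, -182.1, 100.6]
eef_rot: [-3.139, -0.001, -1.349]
wrist_force: [-0.8, 0.2, 0.5]
finger_gap: 0.4
```

Emit:
arm_command([
  [0,[0,0,0.4],0],
  [0,[0,0,0.4],0],
  [0,[0,0,0.4],0],
  [0,[0,0,0.2],0],
  [0,[0,0,0],0],
])

```text
clock: 2.35
eef_pos: [598.9, -181.4, 84.0]
eef_rot: [3.141, 0.0, -1.349]
wrist_force: [0.0, -0.1, -0.2]
finger_gap: 0.4
```

Emit:
arm_command([
  [0,[0,0,0.1],0],
  [0,[0,0,0.1],0],
  [0,[0,0,0],0],
])

```text
clock: 2.6
eef_pos: [599.1, -181.5, 82.4]
eef_rot: [3.141, 0.0, -1.349]
wrist_force: [0.6, 0.5, 0.0]
finger_gap: 0.4
```

Emit:
arm_command([
  [0,[0,0,0.1],0],
  [0,[0,0,0.1],0],
  [0,[0,0,0],0],
])

```text
clock: 2.85
eef_pos: [599.1, -181.4, 80.3]
eef_rot: [3.141, 0.0, -1.349]
wrist_force: [0.5, 0.4, -0.3]
finger_gap: 0.4
```

Emit:
arm_command([
  [0,[0,0,0.1],0],
  [0,[0,0,0],0],
])

```text
clock: 3.02
eef_pos: [599.1, -181.4, 79.4]
eef_rot: [3.141, 0.0, -1.349]
wrist_force: [0.2, -0.6, -0.4]
finger_gap: 0.2
```

Emit:
arm_command([
  [0,[0,0,0.1],0],
  [0,[0,0,0],0],
])

```text
clock: 3.18
eef_pos: [599.1, -181.4, 78.4]
eef_rot: [3.141, 0.0, -1.349]
wrist_force: [0.1, 1.0, 0.6]
finger_gap: 0.5
```

Emit:
arm_command([
  [0,[0,0,0.1],0],
  [0,[0,0,0],0],
])

```text
clock: 3.35
eef_pos: [599.1, -181.4, 77.3]
eef_rot: [3.141, 0.0, -1.349]
wrist_force: [-0.1, -0.2, -0.3]
finger_gap: 0.5
```

Emit:
arm_command([
  [0,[0,0,0.1],0],
  [0,[0,0,0],0],
])

```text
clock: 3.52
eef_pos: [599.1, -181.4, 76.4]
eef_rot: [3.141, 0.0, -1.349]
wrist_force: [-0.4, 0.2, -0.1]
finger_gap: 0.3
```

Emit:
arm_command([
  [0,[0,0,0.1],0],
  [0,[0,0,0],0],
])

```text
clock: 3.68
eef_pos: [599.1, -181.4, 75.4]
eef_rot: [3.141, 0.0, -1.349]
wrist_force: [1.0, -1.2, -0.6]
finger_gap: 0.5
```

```bash
python3 - <<'E'
from h import *
print(manip.read_state()['wrist_force'])
p,d=manip.camera("side");x0,y0,x1,y1=200,60,360,220
cv2.imwrite("pics/s1.png",cv2.resize(p[y0:y1,x0:x1,::-1],None,fx=3.7,fy=3.7,interpolation=cv2.INTER_CUBIC))
E
```

```text
[ 1.01696585 -1.16821803 -0.61894683]
```

View pics/s1.png

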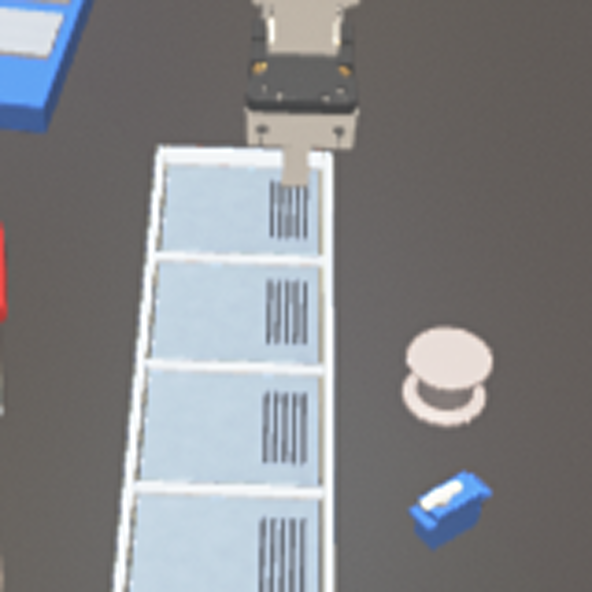

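```bash
python3 - <<'E'
from h import *
for n in("side","top"):
    c=manip.calibration(n)
    for z in (75.4,):
        X=c["R"]@np.array([599.1,-181.4,z])+c["t"]; u=c["fx"]*X[0]/X[2]+c["cx"];v=c["fy"]*X[1]/X[2]+c["cy"]
        print(n,u,v,"crop",(u-200)*3.7,(v-60)*3.7, X[2])
p,d=manip.camera("top"); p2,d2=manip.camera("side")
np.savez("t1.npz",p=p,d=d,p2=p2,d2=d2)
cv2.imwrite("pics/t1.png",cv2.resize(p[100:240,290:430,::-1],None,fx=4,fy=4,interpolation=cv2.INTER_CUBIC))
def dep(n,d,u,v):
    c=manip.calibration(n);z=d[v,u];return (c["R"].T@(np.array([(u-c["cx"])/c["fx"]*z,(v-c["cy"])/c["fy"]*z,z])-c["t"])).round(1)
print([dep("side",d2,*q) for q in[(250,117),(250,147),(250,180),(280,107),(280,103),(279,119)]])
d0=np.load("top0.npz")["d"]
print([dep("top",d0,*q) for q in[(210,180),(260,175),(305,160),(355,150),(360,175),(300,250)]])
E
```

```text
side 279.28933715715414 116.61531771615941 crop 293.37054748147034 209.47667554978983 1202.8228368224404
top 361.08318669151083 176.2599199522059 crop 596.0077907585901 430.1617038231619 769.7313171245739
[array([ 673. , -154.7,   79.4]), array([642.5, -46.5,  79. ]), array([612.5,  60. ,  80.5]), array([ 596.1, -169.4,  118.7]), array([ 597.2, -172.2,  129.4]), array([ 596.6, -166.9,   79.9])]
[array([583.4, 141. ,  81.8]), array([596.4,  35.4,  81.4]), array([630.8, -60. ,  80.1]), array([ 654.8, -166.9,   80.2]), array([ 601.1, -177.2,   81.7]), array([431.6, -62.9,  -1.5])]
```

View pics/t1.png

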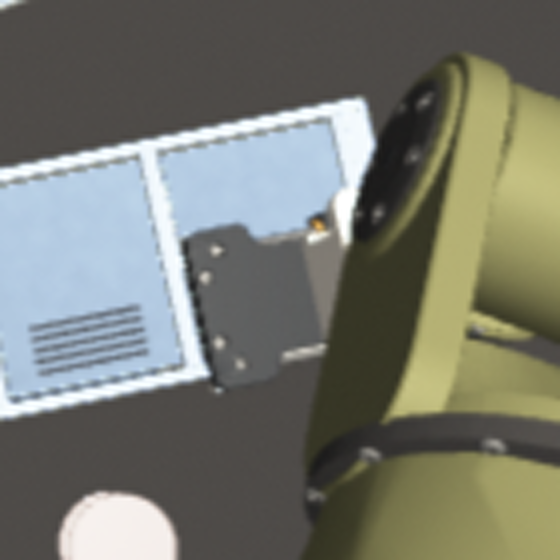

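```bash
python3 - <<'E'
from h import *
z=np.load("t1.npz");d=z["d2"];p=z["p2"]
c=manip.calibration("side")
def dep(d,u,v):
    z=d[v,u];return (c["R"].T@(np.array([(u-c["cx"])/c["fx"]*z,(v-c["cy"])/c["fy"]*z,z])-c["t"])).round(1)
for v in range(98,122): print(v,dep(d,279,v),p[v,279])
s=manip.read_state();print(s['joints'],s['eef_pos'],s['clock'])
E
```

```text
98 [585.5 -98.8 204.7] [190 182 168]
99 [ 586.1 -102.4  198.8] [183 174 163]
100 [ 599.3 -167.5  142.3] [187 179 166]
101 [ 599.9 -171.2  136.1] [190 182 169]
102 [ 599.5 -169.9  134. ] [191 181 169]
103 [ 599.4 -170.   130.7] [190 181 169]
104 [ 598.7 -166.9  130. ] [190 182 169]
105 [ 598.  -164.2  129.1] [191 182 170]
106 [ 599.1 -170.2  120.7] [191 181 170]
107 [ 599.  -170.7  117. ] [191 182 171]
108 [ 598.6 -169.1  115. ] [192 182 171]
109 [ 597.6 -164.9  115.4] [190 182 171]
110 [ 604.8 -201.2   80.8] [170 172 174]
111 [ 603.6 -195.7   82.2] [178 192 208]
112 [ 602.7 -192.    81.9] [183 200 218]
113 [ 601.3 -185.9   83.8] [183 199 218]
114 [ 600.6 -183.3   82.6] [183 198 218]
115 [ 599.9 -180.5   81.6] [185 200 219]
116 [ 598.8 -175.7   82.4] [186 202 220]
117 [ 598.7 -175.9   78.7] [183 199 216]
118 [ 597.3 -169.3   81.1] [159 172 187]
119 [ 596.6 -166.9   79.9] [156 167 179]
120 [ 595.5 -162.1   80.7] [154 166 180]
121 [ 595.2 -161.3   78. ] [156 167 181]
[-3.52546014e-01  5.63338702e-01  1.39694676e+00 -8.83836646e-06
  1.18128258e+00  9.96420818e-01] [ 599.18629231 -181.45453271   75.55674261] 3.8333
```

The side view and depth show the fingertip still about 30 mm above the cover: its edge is at v≈110, z≈110, while the pose reports 75. No force is felt either. The reported z clearly doesn't match the real tip, so I'll go by touch and keep descending in small steps.

Emit:
arm_command([
  [0,[0,0,0.3],0],
  [0,[0,0,0.3],0],
  [0,[0,0,0.3],0],
  [0,[0,0,0.3],0],
  [0,[0,0,0],0],
])

```text
clock: 4.25
eef_pos: [598.8, -181.3, 62.6]
eef_rot: [3.141, 0.001, -1.349]
wrist_force: [0.6, -0.8, 0.1]
finger_gap: 0.6
```

```bash
cat >> h.py <<'E'
def snap(name,box=(200,60,360,220),f=3.7,cam="side"):
    p,d=manip.camera(cam);x0,y0,x1,y1=box
    cv2.imwrite(f"pics/{name}.png",cv2.resize(p[y0:y1,x0:x1,::-1],None,fx=f,fy=f,interpolation=cv2.INTER_CUBIC))
    return p,d
def dep(n,d,u,v):
    c=manip.calibration(n);z=d[v,u];return (c["R"].T@(np.array([(u-c["cx"])/c["fx"]*z,(v-c["cy"])/c["fy"]*z,z])-c["t"])).round(1)
E
python3 - <<'E'
from h import *
p,d=snap("s2")
for v in range(100,120): print(v,dep("side",d,279,v),p[v,279])
E
```

```text
100 [ 585.6 -100.6  197.4] [191 182 170]
101 [584.7 -96.8 197.6] [192 182 171]
102 [ 585.4 -100.6  191.5] [191 182 171]
103 [ 585.4 -101.5  187.8] [190 181 170]
104 [ 599.2 -169.7  127.7] [191 182 170]
105 [ 598.4 -166.4  127.2] [190 181 170]
106 [ 598.2 -165.9  124.3] [191 182 170]
107 [ 598.7 -168.8  118.6] [191 182 170]
108 [ 598.7 -169.9  114.4] [191 182 170]
109 [ 598.7 -170.4  110.6] [189 181 169]
110 [ 597.7 -166.1  111. ] [190 181 171]
111 [ 598.3 -169.6  104.7] [192 182 170]
112 [ 597.7 -167.4  103.3] [190 181 169]
113 [ 597.5 -166.9  100.3] [182 175 166]
114 [ 601.2 -186.    80.2] [172 178 187]
115 [ 600.2 -181.7   80.5] [181 196 213]
116 [ 599.6 -179.7   78.9] [185 202 220]
117 [ 597.9 -172.    82.2] [183 199 216]
118 [ 597.6 -171.2   79.5] [159 173 187]
119 [ 596.7 -167.1   79.7] [153 164 178]
```

View pics/s2.png

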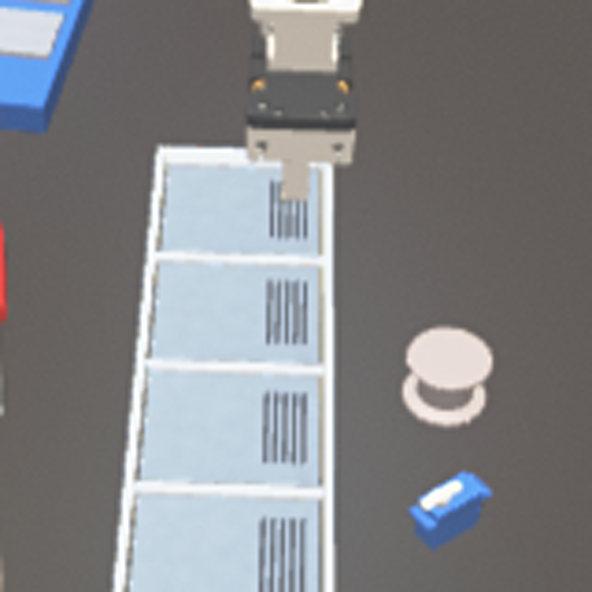

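The tip, now at v≈113, is at about z 98 while the report says 62.6, so the offset is about +35 mm. I expect contact near a reported z of 45 and will approach it gently.

Emit:
arm_command([
  [0,[0,0,0.4],0],
  [0,[0,0,0.4],0],
  [0,[0,0,0.2],0],
  [0,[0,0,0],0],
])

```text
clock: 4.63
eef_pos: [599.2, -181.5, 54.4]
eef_rot: [-3.141, -0.0, -1.349]
wrist_force: [-4.0, 1.6, 9.8]
finger_gap: 0.5
```

Emit:
arm_command([
  [0,[0,0,0.1],0],
  [0,[0,0,0.1],0],
  [0,[0,0,0],0],
])

```text
clock: 4.88
eef_pos: [599.4, -181.5, 54.2]
eef_rot: [-3.141, -0.001, -1.349]
wrist_force: [-12.7, 5.0, 26.2]
finger_gap: 0.2
```

Emit:
arm_command([
  [0,[0,0,0.1],0],
  [0,[0,0,0.1],0],
  [0,[0,0,0],0],
])

```text
clock: 5.13
eef_pos: [599.5, -181.5, 54.1]
eef_rot: [-3.14, -0.001, -1.349]
wrist_force: [-20.9, 7.0, 43.3]
finger_gap: 0.4
```

Emit:
arm_command([
  [0,[0,0,-0.4],0],
  [0,[0,0,0],0],
])

```text
clock: 5.3
eef_pos: [599.6, -181.6, 54.6]
eef_rot: [-3.14, -0.001, -1.349]
wrist_force: [-0.1, 0.5, -0.8]
finger_gap: 0.3
```

```bash
python3 - <<'E'
from h import *
p,d=snap("s3")
for v in range(108,124): print(v,dep("side",d,279,v),p[v,279])
E
```

```text
108 [ 598.4 -168.3  115.7] [191 183 170]
109 [ 598.  -166.9  113.6] [191 183 170]
110 [ 597.9 -167.3  110. ] [190 182 170]
111 [ 597.9 -167.7  106.3] [191 182 171]
112 [ 598.1 -169.4  101.5] [191 183 171]
113 [ 597.5 -167.   100.2] [191 182 170]
114 [ 598.  -170.3   94. ] [191 182 171]
115 [ 597.5 -168.7   92. ] [191 182 171]
116 [ 599.4 -178.5   79.9] [172 174 176]
117 [ 597.7 -170.9   83.1] [177 191 206]
118 [ 597.8 -171.9   78.9] [159 172 187]
119 [ 596.4 -166.    80.7] [154 164 178]
120 [ 595.8 -163.4   79.5] [155 166 180]
121 [ 593.9 -154.8   83.8] [154 166 180]
122 [ 594.2 -156.9   78.5] [155 167 181]
123 [ 592.9 -151.2   80.2] [156 168 182]
```

View pics/s3.png

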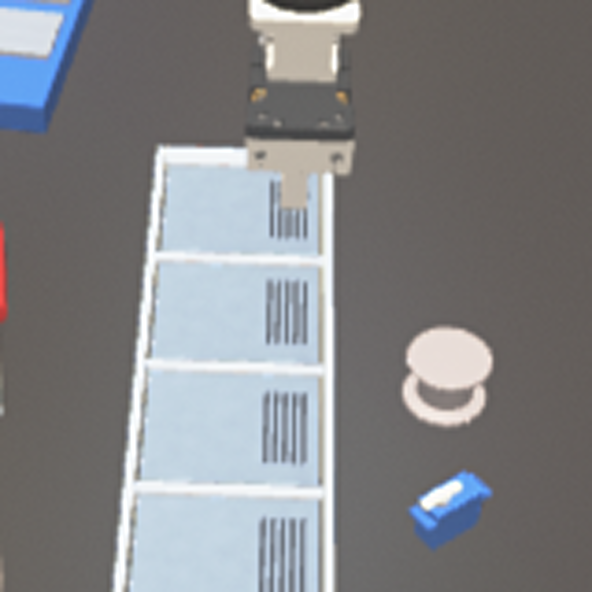

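At the stop the tip sits on the ribs (v≈116) and the cover hasn't moved. Cover 1 gave only 0.3 mm for 43 N, so it is latched. Real contact is at a reported z of about 54.4. Next is cover 2.

Emit:
arm_command([
  [0,[0,0,-1],0],
  [0,[-3.5,0,0],0],
  [0,[-3.6,0,0],0],
  [0,[-3.6,0,0],0],
  [0,[0,0,0],0],
])

```text
clock: 5.77
eef_pos: [574.4, -72.3, 63.3]
eef_rot: [3.14, 0.001, -1.346]
wrist_force: [-0.1, -1.1, -0.0]
finger_gap: 0.3
```

Emit:
arm_command([
  [0,[0,0,0.4],0],
  [0,[0,0,0.2],0],
  [0,[0,0,0],0],
])

```text
clock: 6.02
eef_pos: [575.5, -78.0, 56.7]
eef_rot: [3.141, 0.0, -1.35]
wrist_force: [-0.1, -0.5, -0.2]
finger_gap: 0.6
```

Emit:
arm_command([
  [0,[0,0,0.1],0],
  [0,[0,0,0.1],0],
  [0,[0,0,0],0],
])

```text
clock: 6.27
eef_pos: [575.6, -77.6, 55.2]
eef_rot: [3.141, 0.0, -1.35]
wrist_force: [-0.5, -0.3, -0.6]
finger_gap: 0.3
```

Emit:
arm_command([
  [0,[0,0,0.1],0],
  [0,[0,0,0],0],
])

```text
clock: 6.43
eef_pos: [575.7, -77.3, 54.5]
eef_rot: [-3.141, -0.0, -1.349]
wrist_force: [0.8, -0.9, 0.7]
finger_gap: 0.5
```

Emit:
arm_command([
  [0,[0,0,0.1],0],
  [0,[0,0,0],0],
])

```text
clock: 6.6
eef_pos: [575.8, -77.3, 54.4]
eef_rot: [-3.141, -0.0, -1.349]
wrist_force: [-3.3, -0.3, 8.4]
finger_gap: 0.4
```

```bash
python3 - <<'E'
from h import *
s=manip.read_state();print(s['wrist_force'],s['moment'])
p,d=snap("s4")
E
```

```text
[-3.28884211 -0.32343504  8.36441755] [-0.08303906  0.73028748 -0.05775158]
```

View pics/s4.png

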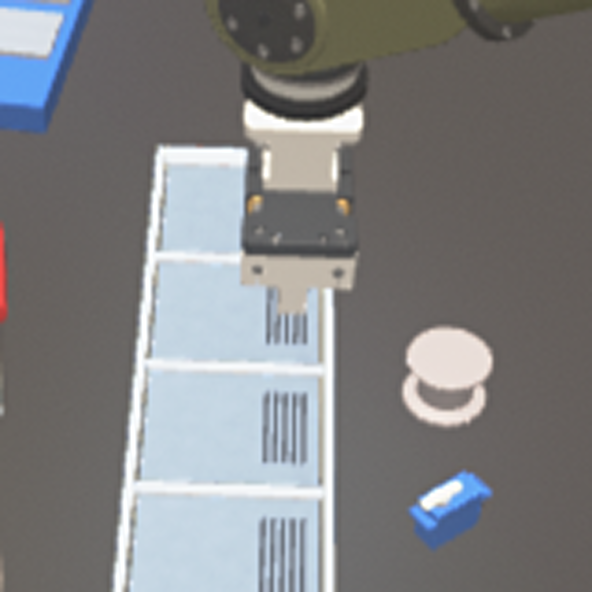

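Cover 2 stops the finger at the same height: 8.4 N with 0.1 mm of travel, so it is latched. Next is cover 3.

Emit:
arm_command([
  [0,[0,0,-1],0],
  [0,[-3.5,0,0],0],
  [0,[-3.6,-0.1,0],0],
  [0,[-3.5,0,0],0],
  [0,[0,0,0],0],
])

```text
clock: 7.07
eef_pos: [552.2, 31.1, 64.2]
eef_rot: [-3.141, 0.001, -1.345]
wrist_force: [-0.2, -0.7, 0.2]
finger_gap: 0.5
```

Emit:
arm_command([
  [0,[0,0,0.4],0],
  [0,[0,0,0.2],0],
  [0,[0,0,0],0],
])

```text
clock: 7.32
eef_pos: [553.3, 25.6, 57.1]
eef_rot: [3.141, 0.0, -1.35]
wrist_force: [-0.1, -0.2, -0.5]
finger_gap: 0.6
```

Emit:
arm_command([
  [0,[0,0,0.1],0],
  [0,[0,0,0.1],0],
  [0,[0,0,0],0],
])

```text
clock: 7.57
eef_pos: [553.3, 25.9, 55.3]
eef_rot: [3.141, 0.0, -1.35]
wrist_force: [0.2, 0.6, -0.2]
finger_gap: 0.5
```

Emit:
arm_command([
  [0,[0,0,0.1],0],
  [0,[0,0,0],0],
])

```text
clock: 7.73
eef_pos: [553.3, 26.3, 54.5]
eef_rot: [-3.142, -0.0, -1.349]
wrist_force: [-0.0, -0.5, 0.2]
finger_gap: 0.7
```

Emit:
arm_command([
  [0,[0,0,0.1],0],
  [0,[0,0,0],0],
])

```text
clock: 7.9
eef_pos: [553.4, 26.4, 53.6]
eef_rot: [-3.141, -0.0, -1.349]
wrist_force: [-0.6, -1.3, 2.2]
finger_gap: 0.4
```

Emit:
arm_command([
  [0,[0,0,0.1],0],
  [0,[0,0,0],0],
])

```text
clock: 8.07
eef_pos: [553.4, 26.5, 52.6]
eef_rot: [-3.141, -0.0, -1.349]
wrist_force: [-0.9, -1.1, 1.6]
finger_gap: 0.2
```

Cover 3 yields, moving 2 mm at about 2 N, so it is the unlatched one. Now I'll push it down in measured steps.

Emit:
arm_command([
  [0,[0,0,0.3],0],
  [0,[0,0,0.3],0],
  [0,[0,0,0.3],0],
  [0,[0,0,0.3],0],
  [0,[0,0,0],0],
])

```text
clock: 8.48
eef_pos: [552.9, 26.6, 39.8]
eef_rot: [3.141, 0.0, -1.349]
wrist_force: [-0.0, 0.1, 1.7]
finger_gap: 0.4
```

Emit:
arm_command([
  [0,[0,0,0.3],0],
  [0,[0,0,0.3],0],
  [0,[0,0,0.2],0],
  [0,[0,0,0],0],
])

```text
clock: 8.82
eef_pos: [552.8, 26.6, 31.8]
eef_rot: [3.14, 0.0, -1.349]
wrist_force: [0.1, 0.0, 1.5]
finger_gap: 0.5
```

```bash
python3 - <<'E'
from h import *
p,d=snap("s5")
yaw=.222;Rm=np.array([[np.cos(yaw),np.sin(yaw)],[-np.sin(yaw),np.cos(yaw)]])
for v in (165,170,175,180,185):
  for u in range(236,294,6):
    X=dep("side",d,u,v); print(u,v,np.r_[Rm@(X[:2]-[599.5,-17]),X[2]].round(),end=' ')
  print()
E
```

```text
236 165 [66. 26. 81.] 242 165 [53.  4. 57.] 248 165 [ 35.  51. 109.] 254 165 [22. 40. 98.] 260 165 [ 8. 28. 85.] 266 165 [ -8. 134. 200.] 272 165 [-20. 131. 198.] 278 165 [-32. 131. 198.] 284 165 [-45. 130. 198.] 290 165 [-57. 129. 197.] 
236 170 [64. 44. 82.] 242 170 [54.  4. 39.] 248 170 [ 34.  66. 108.] 254 170 [21. 55. 97.] 260 170 [ 7. 42. 83.] 266 170 [ -8. 143. 194.] 272 170 [-20. 142. 195.] 278 170 [-32. 142. 195.] 284 170 [-45. 141. 195.] 290 170 [-57. 142. 196.] 
236 175 [63. 59. 81.] 242 175 [54.  6. 22.] 248 175 [ 33.  82. 108.] 254 175 [20. 71. 98.] 260 175 [ 7. 59. 84.] 266 175 [ -8. 132. 168.] 272 175 [-21. 134. 170.] 278 175 [-33. 133. 169.] 284 175 [-46. 134. 171.] 290 175 [-58. 132. 170.] 
236 180 [63. 73. 79.] 242 180 [54. 14. 12.] 248 180 [ 33.  96. 107.] 254 180 [20. 85. 96.] 260 180 [ 6. 77. 87.] 266 180 [-8. 66. 75.] 272 180 [-22.  54.  62.] 278 180 [-36.  67.  77.] 284 180 [-15. 760. 874.] 290 180 [-69.   0.   2.] 
236 185 [61. 89. 80.] 242 185 [53. 29. 10.] 248 185 [37. 35. 18.] 254 185 [19. 99. 94.] 260 185 [ 6. 90. 85.] 266 185 [-8. 80. 74.] 272 185 [-22.  71.  63.] 278 185 [-37.  57.  47.] 284 185 [-53.  26.  12.] 290 185 [-69.  13.  -3.]
```

View pics/s5.png

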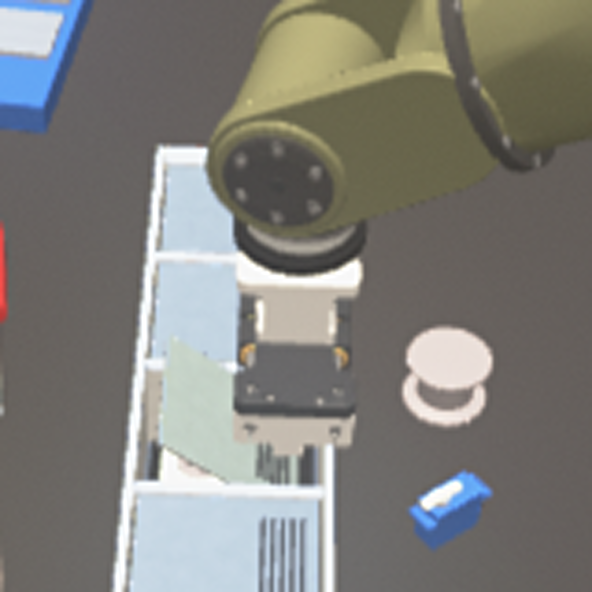

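The cover is tipped, with its plain edge at crop (175,340). The depth slope gives about 0.69 rad, so I'll push about 4 mm further.

Emit:
arm_command([
  [0,[0,0,0.2],0],
  [0,[0,0,0.2],0],
  [0,[0,0,0],0],
  [0,[0,0,0],0],
])

```text
clock: 9.2
eef_pos: [553.0, 26.5, 28.3]
eef_rot: [3.141, 0.0, -1.349]
wrist_force: [-1.4, 0.4, 0.4]
finger_gap: 0.5
```

```bash
cat >> h.py <<'E'
def slope(d,pts):
    yaw=.222;Rm=np.array([[np.cos(yaw),np.sin(yaw)],[-np.sin(yaw),np.cos(yaw)]])
    P=[]
    for u,v in pts:
        X=dep("side",d,u,v);P.append(np.r_[Rm@(X[:2]-[599.5,-17]),X[2]])
    P=np.array(P); P=P[(P[:,0]<45)&(P[:,0]>-45)&(P[:,1]>0)&(P[:,1]<102)]
    A=np.c_[P[:,0],np.ones(len(P))]
    for _ in range(4):
        s=np.linalg.lstsq(A,P[:,2],rcond=None)[0];r=P[:,2]-A@s;k=abs(r)<6;A,P=A[k],P[k]
    return np.arctan(s[0]),s[1],len(P)
E
python3 - <<'E'
from h import *
p,d=snap("s6")
print(slope(d,[(u,v) for u in range(249,262) for v in range(164,181)]+[(u,v) for u in range(255,277) for v in range(181,186)]))
print(manip.read_state()['eef_pos'],manip.read_state()['wrist_force'])
E
```

```text
(np.float64(0.7649488902546319), np.float64(79.16038209645292), 320)
[553.07762785  26.5203103   28.34486897] [-0.62180577 -0.39291703  0.36956024]
```

Emit:
arm_command([
  [0,[0,0,0.1],0],
  [0,[0,0,0],0],
  [0,[0,0,0],0],
])

```text
clock: 9.5
eef_pos: [553.2, 26.5, 27.5]
eef_rot: [3.141, 0.0, -1.349]
wrist_force: [-1.0, -0.3, 1.1]
finger_gap: 0.6
```

Emit:
arm_command([
  [0,[0,0,-0.5],0],
  [0,[0,0,-1.5],0],
  [0,[0,0,-3],0],
  [0,[0,0,-3],0],
  [0,[0,0,-3],0],
])

```text
clock: 9.92
eef_pos: [553.0, 26.6, 139.1]
eef_rot: [3.141, 0.0, -1.349]
wrist_force: [0.6, -0.2, 0.2]
finger_gap: 0.5
```

Emit:
arm_command([
  [0,[0,1,-2],0],
  [0,[0,3,0],0],
  [0,[0,3,0],0],
  [0,[0,3,0],0],
  [0,[0,0,0],0],
])

```text
clock: 10.33
eef_pos: [452.3, 4.1, 157.9]
eef_rot: [3.141, 0.0, -1.349]
wrist_force: [0.4, 1.0, -0.3]
finger_gap: 0.7
```

```bash
python3 - <<'E'
from h import *
p,d=snap("s7")
print(slope(d,[(u,v) for u in range(249,262) for v in range(160,181)]))
cv2.imwrite("pics/t7.png",manip.camera("top")[0][:,:,::-1]); cv2.imwrite("pics/s7f.png",p[:,:,::-1])
E
```

```text
(np.float64(0.7768381490311951), np.float64(79.34796395107925), 272)
```

View pics/s7.png

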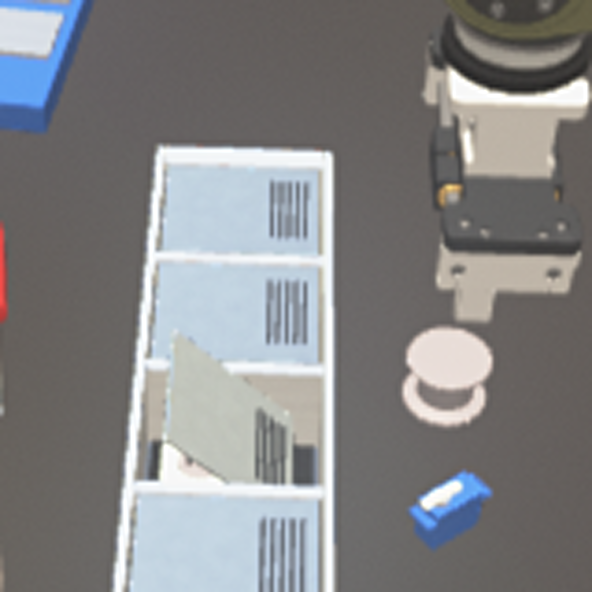

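View pics/t7.png

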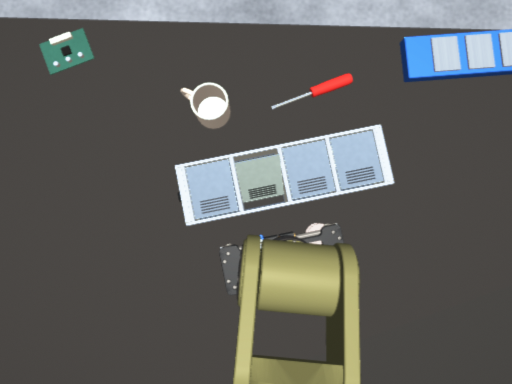

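The cover stands tipped at 0.777 rad (44.5°): its plain edge is at (175,335) in the side crop and its ribs are at (262,192) in the top view. The servo, spool, mug and driver haven't moved, and the arm is clear of everything.

```bash
python3 -c "
from cell import manip
print(manip.sign_off())"
```

```text
the job is handed in; nothing more can be done
None
```

The unlatched cover was number 3 (y = +52.5 mm), and I left it tipped open at about 45 degrees before handing the job in at about 10.4 s.

- **Finding it:** I pressed the ribs with the shut fingertips. Cover 1 stopped the finger, giving about 0.3 mm at 43 N on the fingertips. Cover 2 also stopped it, at 8 N with about 0.1 mm of travel. Cover 3 gave way at about 2 N. I did not press cover 4, because the loose one was already found.
- **Last checks:** After I withdrew the finger, the side camera's depth showed a tilt of 0.777 rad (44.5°). The wrist force was about zero. By eye, the servo, spool (partly hidden by the arm in the top view), mug and screwdriver had not moved.
- **What disagreed:** The reported tool height did not match the scene. The fingers met the ribs, which stand at about 81 mm, when the tool read 54.4 mm, so it was about 27 mm out. The camera's estimate of the tip height gave about 35 mm. I found contact by touch and set the tilt from camera depth instead.

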